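# Turn one leaf of the board book

## Robot

A 6-joint arm with a two-finger parallel gripper is mounted at the origin on the work surface. World frame = base frame: x ahead of the robot, y to its left, z up, the work surface at z = 0. Lengths are in mm, angles in rad, forces in N, time in s.
With the tool pointing down it reaches from about 400 to 925 mm from the base axis. Payload 12.5 kg.
Tool frame: the origin (TCP) lies at the very end of the fingers, on their centre line; the grasp point (between the pads) lies behind it (robot.pinch_z is the y of the grasp point in the tool frame, in mm); y points along the fingers, z is the direction in which the jaws open and shut, and the axes are right-handed (so a half turn about y gives the same grasp; the last joint's range is limited). The gripper opens to 95 mm and grips with 3 to 60 N. Pads are 20 mm wide; open, the fingers measure 119 mm over their backs; the gripper's body (75 mm by 180 mm) begins 59 mm behind the grasp point.
Start: joints at [1.065, 0.491, 1.559, -0, 1.092, -0.106], TCP at [243.257, 575.737, 214.661] pointing down, gripper open.
Joint ranges: [-3.1, 3.1], [-0.84, 2.19], [0.05, 2.79], [-1.13, 4.28], [0.06, 2.93], [-2.69, 2.69]. Speed limits (rad/s): [2.22, 2.22, 2.79, 3.14, 3.14, 3.14].

## Interface

Orientations are given as a unit quaternion [x, y, z, w].
In Python, from plant import robot gives the robot as it stands.
- The arm moves only by the tool jog_arm, never from a script. Its argument "increments" is a list of rows, each a list of 6 numbers: the shift along the tool's x, y, z in mm, then the turn, a rotation vector about the tool's x, y, z in rad. A call has 1 to 5 rows; each row is the pose to reach, as a shift and turn from the pose commanded when the call began, along the tool's axes at that moment; what a row does not reach only later rows make up. A row lasts 1/10 s, in which the tool goes at most 50 mm and 8.59 degrees, less where a joint would pass 70% of its speed; a pose out of reach is approached as far as the arm can. A call with a gripper value outside its range is refused whole. "jaw" is the opening, from -1 (shut) to 1 (fully open), set as the call begins (left out, the last holds). The fingers move at their own pace and stop on an object; the grip force is fixed at half the most. Time passes only in rows, so rows that repeat a pose let the fingers close. It gives the time, the measured TCP pose, the force and the opening at its end, in the units of the state.
- robot.get_state(): the state, without advancing time (a new reading comes with each control period).
- robot.get_image(name): name is "scene" or "top" or "wrist"; returns a dict with "pixels" (384x512x3 uint8, blue, green, red), "depth" (384x512 float32, mm along the optical axis (not along the pixel's ray), 0 where there is no reading), "intrinsics" (3x3 intrinsics, pixels), "eye" and "rotation" of the camera in the world. Camera axes: x right, y down, z forward; pixel columns grow to the right and rows downward; lengths in mm; the calibration is good to about 2 mm. A picture is of the moment at which its call begins.
- robot.close_job(): hands the job in, once; it reports no verdict.
The state is a dict: "time": time; "qpos": joint angles; "joint_velocities": joint speeds; "joint_torque": joint torques, N m; "tool_pos": TCP position; "tcp_rot": TCP orientation; "ft_force": force on the tool from outside, world axes, zero at the start; "ft_torque": the same for the moment, N m; "opening": finger opening in mm.
Only numpy, scipy, OpenCV 4.12 (cv2) and the standard library are available. Lean on these libraries where they do the work, as an engineer would, in place of code of your own. Each camera call takes 0.05 s, during which the arm holds its last target.

## Task

Turn the raised top leaf of the open picture board book over the spine, from the right-hand side to the left, and press it down so that it lies flat on the left-hand pages. Do it with the tips or outsides of closed fingers, gently: never take the leaf between the fingers or lift the book, and do not let the book shift. Leave the leaf under it lying on the right, and leave the mug, the tumbler and the tray where they are.

Things in the scene. Friction and masses are not known exactly. Their poses are not given: they have to be found in the camera images.
- book: A large picture book of thick white boards, lying open on the table, loose, about 1.3 kg. Cover 220 mm along the spine (its x) by 352 mm (its y), dark blue cloth, 3 mm thick. Origin: on the table, under the middle of the spine. x runs along the spine away from the robot (at yaw 0), y to the left-hand pages, z up. The left-hand pages end 165 mm from the spine line with their top at z = 22 mm; the right-hand pages likewise, top at z = 17 mm under the two movable leaves.
- leaf (a joint): Angle of the top leaf about the spine: 0 = lying flat on the right-hand pages (-y side of the book), 1.57 = upright, 3.14 = lying flat on the left-hand pages. It starts partly raised, 0.25 to 0.85. The taped hinge is stiff: the leaf stays where it is left, and about 1 N at the tab moves it. Rigid white board 4 mm thick, 90 g, 210 mm along the spine, reaching from 6 to 165 mm from the hinge line; its index tab, 46 mm wide, reaches on to 187 mm.
- leaf_root (a point): Point on the top leaf's hinge line, in the middle of the spine, 24 mm above the book's underside; it turns with the leaf. x along the spine as the book's x, y from the leaf's free edge towards the hinge, z out of the face that is uppermost at joint 0. The leaf's board lies at y = -6 to -165 mm, x = -105 to 105 mm, z = -2 to 2 mm.
- leaf_tab (a point): Middle of the outer edge of the top leaf's tab, half way through its thickness, 187 mm from the hinge line. This tab is on the nearer half of the leaf, 45 mm from the middle (x = -45 mm in the book).
- under_leaf (a joint): Angle of the leaf lying beneath the top leaf, same sense and same hinge stiffness, 0 = flat on the right-hand pages; starts 0 to 0.06 and stays there. Same board, hinge line 19 mm above the book's underside.
- under_tab (a point): Middle of the outer edge of the under leaf's tab, 187 mm from the hinge line, on the farther half (x = 52 mm in the book).
- mug: White mug with a handle, 80 mm across, 92 mm tall, standing beyond the book, left or right. Origin: centre of its underside.
- tumbler: Grey tumbler with a white lid, 78 mm across, 136 mm tall, standing beyond the book, left or right. Origin: centre of its underside.
- tray: Low white tray with cosmetic applicators in it, 150 x 110 x 32 mm (x, y, z), at the left of the book. Origin: centre of its underside.
Things that resemble listed ones, but are neither listed nor needed, are in the scene too. What is shaped like the tumbler but blue or yellow is not meant.

How it is judged:
By the outcome, as a careful person would: the job done as asked, in the order asked, and still so for the second after the job is handed in, with the robot touching nothing.
It also fails if it takes over 42 s, if anything falls off the work surface, if the arm or the gripper's body presses on something with over 40 N, if the wrist force passes 120 N, or if a joint passes its speed limit or range.

## Working session

There is one attempt and no reset: what is moved stays moved. The work goes in short steps, Python scripts to look and compute and a tool call to move; the robot and the scene stay as the last step left them, time stands still between calls to the robot, and variables do not carry over. Pictures are saved under pics/ and viewed, and the job is handed in when it is done.

Besides the shell and the picture viewer there is one more tool, called after ">>>" as a command line: name --pt "numbers of a row" for each row, then --argument value for the rest. jog_arm: Moves the arm, as the interface text tells. Its arguments: {"type":"object","properties":{"increments":{"type":"array"},"jaw":{"type":"number"}},"required":["increments"]}

```bash
ls; mkdir -p pics
cat > h.py <<'E'
import numpy as np,cv2
from plant import robot
from scipy.spatial.transform import Rotation as R
def cloud(im):
    d=im["depth"];K=np.array(im["intrinsics"]);Rm=np.array(im["rotation"]);e=np.array(im["eye"])
    v,u=np.mgrid[0:d.shape[0],0:d.shape[1]]
    p=np.stack([(u-K[0,2])/K[0,0]*d,(v-K[1,2])/K[1,1]*d,d],-1)
    w=p@Rm.T+e; w[d<=0]=np.nan
    return w
E
python3 - <<'E'
from h import *
print(robot.get_state(),robot.pinch_z)
for n in("scene","top","wrist"):
    im=robot.get_image(n);cv2.imwrite(f"pics/{n}0.png",im["pixels"]);np.save(f"pics/{n}0.npy",im,allow_pickle=True)
    print(n,im["eye"],np.round(im["rotation"],3).tolist(),np.array(im["intrinsics"]).tolist(),(im["depth"]>0).mean())
E
```

```text
pics
{'time': 0.0, 'qpos': array([ 1.06539155e+00,  4.91540705e-01,  1.55943478e+00,  2.20387873e-06,
        1.09172342e+00, -1.05571004e-01]), 'joint_velocities': array([-0.00115364, -0.00275466,  0.00112839,  0.00038782, -0.00023312,
        0.00125043]), 'joint_torque': array([ 1.07545438e-03, -6.12640715e+01, -2.58184147e+01,  6.92968885e-02,
        4.81116876e-02, -1.19804708e-04]), 'tool_pos': array([243.1341702 , 575.50555796, 214.07852202]), 'tcp_rot': array([ 0.69339602, -0.14054145,  0.14030487, -0.69265042]), 'ft_force': array([ 0.71024715, -0.66828335, -0.33288687]), 'ft_torque': array([-0.10502594, -0.00363705,  0.02241463]), 'opening': 94.50143648728641} -18.8
scene [1388.47730916  246.84202809  886.66906394] [0.595, 0.718, -0.274, -0.236] [[482.4849741605124, 0.0, 256.5766989109154], [0.0, 482.4849741605124, 175.69102487660567], [0.0, 0.0, 1.0]] 0.9962209065755209
top [ 516.93377858  122.19263049 1109.93695709] [0.711, -0.7, 0.045, -0.043] [[394.7676295182663, 0.0, 261.47406381514253], [0.0, 394.7676295182663, 191.59021830118172], [0.0, 0.0, 1.0]] 0.9961954752604166
wrist [178.36251508 602.56188364 384.0515531 ] [0.826, 0.548, 0.07, 0.107] [[294.75662825987655, 0.0, 261.47923565803393], [0.0, 294.75662825987655, 190.3983374001093], [0.0, 0.0, 1.0]] 0.995849609375
```

View pics/scene0.png

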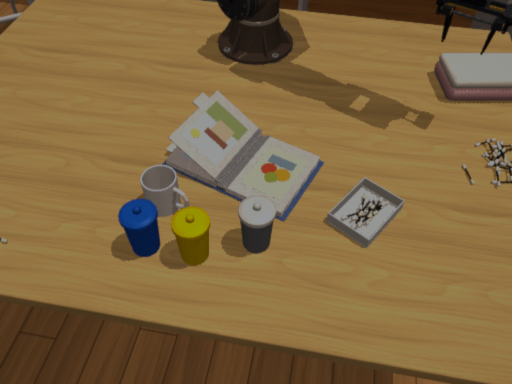

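View pics/top0.png

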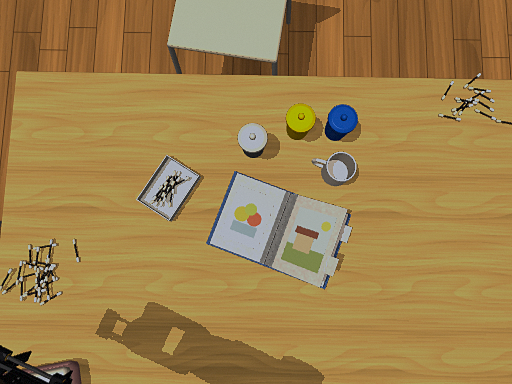

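The scene shows the book with the raised leaf (about 200,140), the left pages (275,170), mug (160,190), grey tumbler with a white lid (257,223), and tray (365,212). The top view has the spine at about (280,228), the near tab, which is the top leaf's, at (330,265), and the far under-tab at (345,233).

```bash
sed -i 's/Rm=np.array(im\["rotation"\])/Rm=R.from_quat(im["rotation"]).as_matrix()/' h.py
python3 - <<'E'
from h import *
im=np.load("pics/top0.npy",allow_pickle=True).item();w=cloud(im)
p=im["pixels"]
cv2.imwrite("pics/topcrop.png",cv2.resize(p[160:300,195:365],None,fx=4,fy=4,interpolation=cv2.INTER_CUBIC))
for u,v in[(250,210),(237,177),(212,240),(292,197),(270,260),(281,228),(300,200),(340,215),(330,265),(327,283),(345,233),(310,240),(300,275),(320,250),(338,168),(252,138),(170,190),(450,300)]:
    print((u,v),np.round(w[v,u],1))
hsv=cv2.cvtColor(p,cv2.COLOR_BGR2HSV)
# white/left pages: height band
z=w[...,2]
m=((z>12)&(z<150)).astype(np.uint8); m[:165]=0;m[300:]=0;m[:,:203]=0;m[:,360:]=0
ys,xs=np.nonzero(m);P=w[ys,xs]
L=P[(abs(P[:,2]-22)<5)&(xs<265)]
print("left plane mean",L.mean(0),len(L))
c=cv2.minAreaRect(L[:,:2].astype(np.float32));print(c,cv2.boxPoints(c))
E
```

```text
(250, 210) [601.3 150.2  22.6]
(237, 177) [693.5 188.3  19.3]
(212, 240) [517.6 252.5  21.7]
(292, 197) [640.   33.9  16.3]
(270, 260) [466.4  93.4  30. ]
(281, 228) [552.8  64.8  34.2]
(300, 200) [629.3  14.1  41.4]
(340, 215) [585.8 -81.6 104.5]
(330, 265) [460.2 -54.2 111.2]
(327, 283) [404.8 -65.4  -1.3]
(345, 233) [ 542.2 -111.3   23.4]
(310, 240) [521.5  -8.7  76.4]
(300, 275) [432.1  17.5  80.7]
(320, 250) [496.5 -32.   93.5]
(338, 168) [726.9 -97.9   2.3]
(252, 138) [776.  145.7 132.5]
(170, 190) [654.3 374.7  15.8]
(450, 300) [ 364.3 -402.5    0.7]
left plane mean [574.95139951 169.07429195  21.49895913] 3300
((581.776611328125, 150.7971954345703), (157.82577514648438, 210.23634338378906), 70.25839233398438) [[456.18158 112.02907]
 [654.0614   41.01567]
 [707.37164 189.56532]
 [509.49182 260.57874]]
```

View pics/topcrop.png

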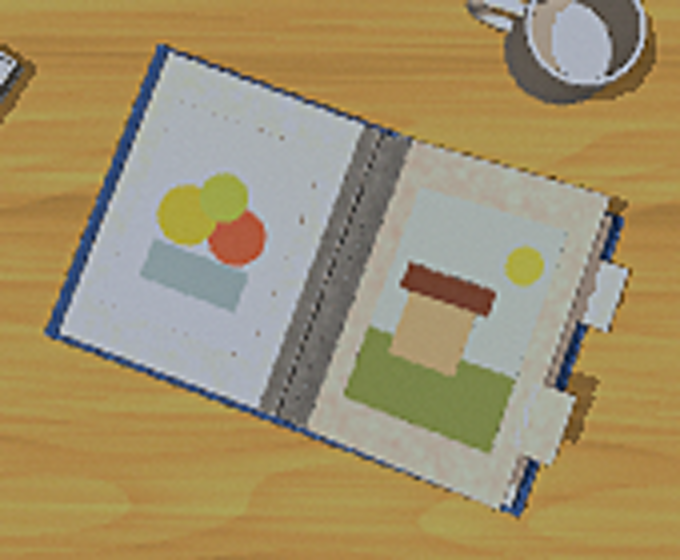

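```bash
cat >> h.py <<'E'
YAW=-np.deg2rad(19.74)
XB=np.array([np.cos(YAW),np.sin(YAW),0]);YB=np.array([-np.sin(YAW),np.cos(YAW),0]);O=np.array([552.6,69.8,0])
B=np.stack([XB,YB,[0,0,1.]],1)
def tob(p): return (p-O)@B
def tow(p): return np.asarray(p)@B.T+O
E
python3 - <<'E'
from h import *
for n in("top","scene"):
    im=np.load(f"pics/{n}0.npy",allow_pickle=True).item();w=tob(cloud(im)).reshape(-1,3)
    s=w[(abs(w[:,0])<100)&(w[:,1]<-40)&(w[:,1]>-160)&(w[:,2]>35)&(w[:,2]<160)]
    a=np.polyfit(s[:,1],s[:,2],1);r=s[:,2]-np.polyval(a,s[:,1]);print(n,len(s),"theta",np.arctan(-a[0]),"z at hinge",a[1],r.std())
    t=w[(w[:,0]<-25)&(w[:,0]>-65)&(w[:,1]<-120)&(w[:,2]>70)&(w[:,2]<160)]
    print(" tab far",t[np.argsort(np.hypot(t[:,1],t[:,2]-24))[-5:]])
    l=w[(abs(w[:,0])<130)&(w[:,1]>10)&(w[:,1]<200)&(w[:,2]>15)&(w[:,2]<28)]; print(" left",np.percentile(l,[1,50,99],axis=0).round(1).tolist())
    e=w[(w[:,1]<-100)&(w[:,1]>-160)&(w[:,2]>60)&(w[:,2]<160)]; print(" leaf x range",np.percentile(e[:,0],[.5,99.5]))
s=robot.get_state();T=R.from_quat(s["tcp_rot"]).as_matrix();print(T.round(3))
E
```

```text
top 3428 theta 0.5222684208076608 z at hinge 26.788479319312312 2.0810053801437283
 tab far [[ -57.73179934 -161.82012019  116.64788606]
 [ -55.42629766 -160.58882045  118.78404324]
 [ -63.16845017 -160.72697467  118.57233249]
 [ -47.67971037 -160.07551998  120.8752484 ]
 [ -26.67681898 -160.64704408  120.59748939]]
 left [[-102.9, 11.5, 16.7], [-1.9, 87.1, 21.4], [102.7, 163.2, 26.2]]
 leaf x range [-104.16908591  241.18921653]
scene 3169 theta 0.5230086371557853 z at hinge 27.724144007498868 2.2353602858910753
 tab far [[ -48.60360673 -158.34413314  120.33905053]
 [ -53.8618162  -158.96351198  119.74320494]
 [ -46.95110496 -160.54305704  117.37886476]
 [ -63.10658396 -159.16020691  119.86890949]
 [ -61.8823601  -161.7000979   116.4781733 ]]
 left [[-100.3, 11.5, 17.1], [6.7, 87.7, 22.1], [105.9, 165.5, 26.2]]
 leaf x range [-101.54230313  246.86208264]
[[ 0.921 -0.     0.389]
 [-0.389 -0.001  0.921]
 [-0.    -1.    -0.001]]
```

```bash
cat >> h.py <<'E'
def rot(phi,yaw=YAW):
    c,s=np.cos(yaw),np.sin(yaw)
    z=np.array([c,s,0]);yb=np.array([-s,c,0]);y=np.sin(phi)*yb-np.cos(phi)*np.array([0,0,1.])
    return np.stack([np.cross(y,z),y,z],1)
def plan(pts,base=None):
    """pts: list of (world pos, R matrix); base optional (pos,R)"""
    if base is None:
        s=robot.get_state();base=(s["tool_pos"],R.from_quat(s["tcp_rot"]).as_matrix())
    for p,M in pts:
        d=base[1].T@(np.asarray(p)-base[0]);r=R.from_matrix(base[1].T@M).as_rotvec()
        print("[%.0f,%.0f,%.0f, %.3f,%.3f,%.3f]"%(*d,*r))
E
python3 - <<'E'
from h import *
W1=(np.array([420,360,235]),rot(0,YAW+np.deg2rad(50)))
W2=(np.array([470,130,235]),rot(np.deg2rad(0),YAW+np.deg2rad(20)))
W3=(tow([-45,-240,170]),rot(np.deg2rad(45)))
plan([W1]);plan([W2],W1);plan([W3],W2); print(W3[0])
E
```

```text
[247,-21,-130, 0.001,0.643,0.000]
[224,0,-73, 0.000,0.524,0.000]
[271,65,-42, 0.137,0.331,0.777]
[ 429.18383877 -140.89753474  170.        ]
```

>>> jog_arm --pt "50 -4 -26 0 0.13 0" --pt "100 -8 -52 0 0.26 0" --pt "150 -12 -78 0 0.39 0" --pt "200 -16 -104 0 0.52 0" --pt "247 -21 -130 0 0.643 0" --jaw -1

```text
time: 0.65
tool_pos: [402.4, 381.5, 233.1]
tcp_rot: [0.612, -0.354, 0.354, -0.612]
ft_force: [-0.2, -0.0, 0.3]
opening: 60.5
```

>>> jog_arm --pt "45 0 -15 0 0.1 0" --pt "90 0 -29 0 0.2 0" --pt "135 0 -44 0 0.3 0" --pt "180 0 -58 0 0.4 0" --pt "224 0 -73 0 0.524 0"

```text
time: 1.15
tool_pos: [451.4, 151.0, 233.1]
tcp_rot: [0.5, -0.5, 0.5, -0.5]
ft_force: [0.9, 0.9, 1.0]
opening: 20.4
```

Run:
```python
from h import *
s=robot.get_state();print(s["time"],s["tool_pos"],s["qpos"].round(3),s["opening"],s["ft_force"])
W25=(tow([-45,-200,210]),rot(np.deg2rad(20)))
W3=(tow([-45,-240,150]),rot(np.deg2rad(45)))
plan([W25,W3])
```

```text
1.15 [451.41777844 150.99202705 233.08695633] [0.184 0.258 1.887 0.    0.997 0.184] 20.396000384108085 [0.9313844  0.88154244 1.01740468]
[254,23,-9, 0.060,0.341,0.346]
[292,83,-22, 0.135,0.326,0.777]
```

>>> jog_arm --pt "48 4 -6 0.012 0.068 0.069" --pt "96 8 -11 0.024 0.136 0.138" --pt "144 13 -17 0.036 0.204 0.207" --pt "190 19 -22 0.048 0.272 0.276" --pt "233 25 -28 0.06 0.341 0.346"

```text
time: 1.65
tool_pos: [424.0, -82.3, 208.3]
tcp_rot: [-0.299, 0.64, -0.498, 0.503]
ft_force: [1.8, 0.0, -0.2]
opening: 0.5
```

>>> jog_arm --pt "0 0 0 0 0 0" --pt "0 0 0 0 0 0"

```text
time: 1.85
tool_pos: [423.9, -81.8, 207.7]
tcp_rot: [-0.3, 0.641, -0.498, 0.501]
ft_force: [1.1, 0.7, -0.2]
opening: 0.4
```

Run:
```python
from h import *
s=robot.get_state();print(s["time"],s["tool_pos"],tob(s["tool_pos"]),s["qpos"].round(3),s["opening"],s["ft_force"])
W3=(tow([-45,-230,110]),rot(np.deg2rad(45)))
plan([W3])
im=robot.get_image("scene");cv2.imwrite("pics/s1.png",im["pixels"])
```

```text
1.85 [423.90785804 -81.84351912 207.71173021] [ -69.91157587 -186.19827028  207.71173021] [-0.562  0.244  2.046  0.416  0.974 -0.474] 0.40413701741495306 [ 1.06169462  0.74136331 -0.2204645 ]
[75,77,25, 0.001,-0.001,0.436]
```

View pics/s1.png

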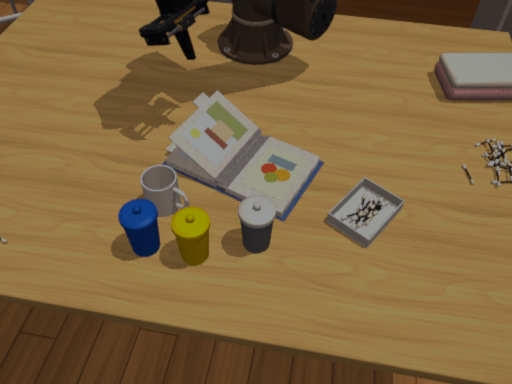

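The arm is right of the book (fingertips near 190,55), closed and clear of the leaf. Next I tilt it and lower it.

>>> jog_arm --pt "15 15 5 0 0 0.09" --pt "30 31 10 0 0 0.18" --pt "45 46 15 0 0 0.27" --pt "60 62 20 0 0 0.36" --pt "75 77 25 0 0 0.436"

```text
time: 2.4
tool_pos: [433.9, -128.5, 109.5]
tcp_rot: [-0.156, 0.689, -0.375, 0.6]
ft_force: [0.1, -0.3, 0.3]
opening: 0.3
```

Run:
```python
from h import *
s=robot.get_state();T=R.from_quat(s["tcp_rot"]).as_matrix();print(s["time"],tob(s["tool_pos"]),(B.T@T).round(2),s["qpos"].round(3),s["ft_force"])
th=0.522
M=rot(np.deg2rad(45));pts=[]
E=lambda t:np.array([-45,-187*np.cos(t),24+187*np.sin(t)])
pts.append((tow([-45,-187,80]),M))
for g,t in[(14,.522),(6,.522),(0,.6),(0,.7),(0,.8)]:
    n=np.array([0,1,1])/2**.5;u=np.array([0,1,-1])/2**.5
    p=E(t)-n*(10+g)+u*25; print(p); pts.append((tow(p),M))
plan(pts)
im=robot.get_image("scene");cv2.imwrite("pics/s2.png",cv2.resize(im["pixels"][0:230,60:360],None,fx=2.5,fy=2.5))
```

```text
2.4 [ -44.75569949 -226.77271066  109.52711517] [[ 0.01 -0.01  1.  ]
 [-0.7   0.71  0.01]
 [-0.71 -0.71  0.  ]] [-0.835  0.588  2.07   0.782  1.086 -1.091] [ 0.11534234 -0.29342874  0.31172232]
[ -45.         -161.38892221   82.59273182]
[ -45.         -155.73206796   88.24958607]
[ -45.         -143.73115827  104.83940518]
[ -45.         -132.4188873   119.71997017]
[ -45.         -119.67755293  133.39685166]
[-7,49,0, 0.005,0.006,-0.003]
[-27,65,0, 0.005,0.006,-0.003]
[-35,65,0, 0.005,0.006,-0.003]
[-55,62,0, 0.005,0.006,-0.003]
[-74,60,1, 0.005,0.006,-0.003]
[-92,59,1, 0.005,0.006,-0.003]
```

View pics/s2.png

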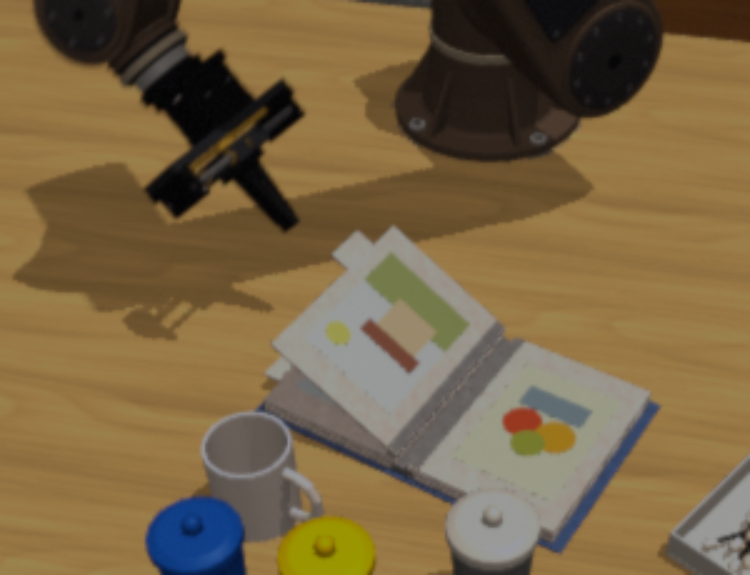

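Fingers are closed and tilted 45°, with the tip at about (290,225) outside the tab (350,250). Now I slide in under the tab.

>>> jog_arm --pt "0 35 0 0 0 0" --pt "-7 50 0 0 0 0" --pt "-17 60 0 0 0 0" --pt "-25 65 0 0 0 0" --pt "-30 65 0 0 0 0"

```text
time: 2.95
tool_pos: [455.9, -65.2, 86.2]
tcp_rot: [-0.157, 0.689, -0.377, 0.599]
ft_force: [0.7, -1.1, 0.3]
opening: 0.2
```

>>> jog_arm --pt "-5 0 0 0 0 0" --pt "-10 0 0 0 0 0" --pt "-15 -1 0 0 0 0" --pt "-20 -2 0 0 0 0" --pt "-25 -2 0 0 0 0"

```text
time: 3.45
tool_pos: [461.1, -51.7, 104.8]
tcp_rot: [-0.156, 0.69, -0.378, 0.598]
ft_force: [-0.3, -1.2, -0.5]
opening: 0.3
```

```bash
cat > m.py <<'E'
from h import *
import sys
def leaf(show=None):
    s=robot.get_state();print(s["time"],tob(s["tool_pos"]).round(1),"F book",(s["ft_force"]@B).round(1))
    im=robot.get_image("scene");w=tob(cloud(im))
    if show: cv2.imwrite(f"pics/{show}.png",cv2.resize(im["pixels"][0:260,60:400],None,fx=2.2,fy=2.2))
    w=w.reshape(-1,3)
    # white/printed leaf strip near far half, away from fingers
    k=w[(w[:,0]>10)&(w[:,0]<100)&(np.hypot(w[:,1],w[:,2]-24)<163)&(w[:,2]>32)&(np.hypot(w[:,1],w[:,2]-24)>50)]
    a=np.arctan2(k[:,2]-24,-k[:,1]);print("theta",len(k),np.median(a) if len(k) else None,np.percentile(a,[10,90]) if len(k) else 0)
if __name__=="__main__": leaf(sys.argv[1] if len(sys.argv)>1 else None)
E
python3 m.py s3
```

```text
3.45 [ -45.1 -145.2  104.8] F book [ 0.2 -1.2 -0.5]
theta 1449 0.6340419755962443 [0.61265668 0.6685039 ]
```

View pics/s3.png

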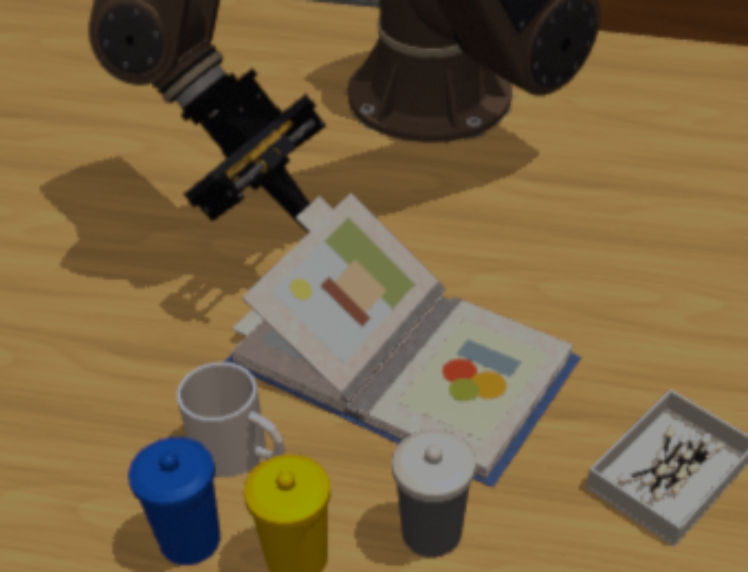

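```bash
cat > traj.py <<'E'
from h import *
n=np.array([0,1,1])/2**.5;u=np.array([0,1,-1])/2**.5
def tcp(t):
    if t<=.8: 
        return np.array([-45,-187*np.cos(t),24+187*np.sin(t)])-n*10+u*25
    d=np.array([0,-np.cos(t),np.sin(t)]);nl=np.array([0,-np.sin(t),-np.cos(t)]) # outer face normal
    H=np.array([-45,0,24.])
    if t<3*np.pi/4:
        r=np.interp(t,[.8,1.2,2.356],[162,158,158]); return H+d*r-n*10+nl*2*min(1,(t-.8)/.4)
    return H+d*138+n*10+nl*2
if __name__=="__main__":
    s=robot.get_state();b=tob(s["tool_pos"]);
    ts=np.r_[.68,np.arange(.76,3.14,.08),3.14]
    prev=b
    for i in range(0,len(ts),5):
        rows=[]
        for t in ts[i:i+5]:
            d=tcp(t)-prev;rows.append([int(round(-d@n)),int(round(d@u)),0,0,0,0])
        prev=tcp(ts[min(i+4,len(ts)-1)])
        print(ts[i:i+5].round(2),[r[:2] for r in rows],prev.round(1))
E
python3 traj.py
```

```text
[0.68 0.76 0.84 0.92 1.  ] [[-15, -1], [-30, -2], [-44, -2], [-56, 0], [-68, 3]] [-45.  -94.4 151. ]
[1.08 1.16 1.24 1.32 1.4 ] [[-12, 4], [-23, 8], [-34, 14], [-46, 20], [-56, 26]] [-45.  -35.9 172.3]
[1.48 1.56 1.64 1.72 1.8 ] [[-10, 8], [-20, 16], [-28, 25], [-36, 35], [-44, 45]] [-45.   26.9 171.3]
[1.88 1.96 2.04 2.12 2.2 ] [[-6, 11], [-12, 22], [-16, 34], [-20, 46], [-23, 59]] [-45.   84.3 145.8]
[2.28 2.36 2.44 2.52 2.6 ] [[-2, 13], [-2, 25], [-2, 36], [-1, 47], [1, 58]] [-45.  124.3 103.9]
[2.68 2.76 2.84 2.92 3.  ] [[3, 11], [7, 21], [11, 31], [17, 41], [23, 50]] [-45.  143.4  52.5]
[3.08 3.14] [[7, 9], [12, 15]] [-45.  145.1  33.3]
```

>>> jog_arm --pt "-15 -1 0 0 0 0" --pt "-30 -2 0 0 0 0" --pt "-44 -2 0 0 0 0" --pt "-56 0 0 0 0 0" --pt "-68 3 0 0 0 0"

```text
time: 4.0
tool_pos: [478.0, -3.6, 150.9]
tcp_rot: [-0.156, 0.69, -0.377, 0.598]
ft_force: [0.1, -1.4, 0.3]
opening: 0.6
```

```bash
python3 m.py s4
```

```text
4.0 [-45.5 -94.2 150.9] F book [ 0.5 -1.3  0.3]
theta 1390 1.0355597452489316 [1.01526777 1.06806586]
```

View pics/s4.png

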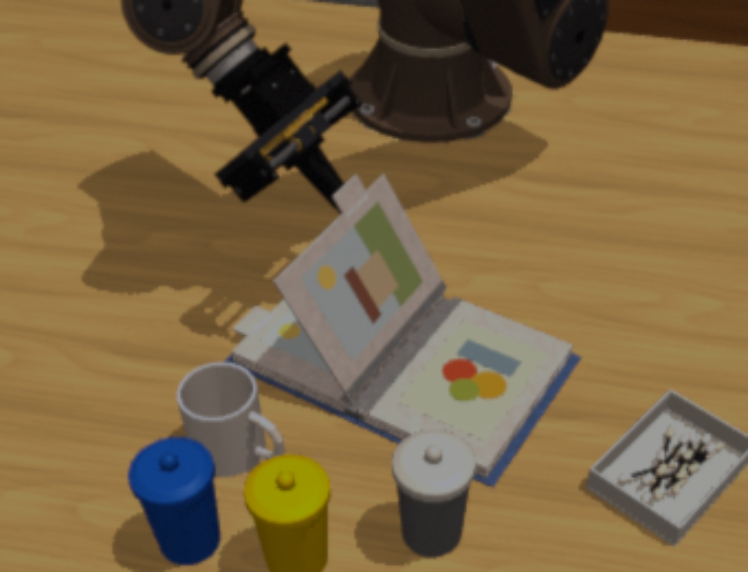

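The leaf (about 350,280) is at about 1.0 rad and following the fingertip. The book hasn't moved and the under leaf is still down. I'll continue the arc.

>>> jog_arm --pt "-12 4 0 0 0 0" --pt "-23 8 0 0 0 0" --pt "-34 14 0 0 0 0" --pt "-46 20 0 0 0 0" --pt "-56 26 0 0 0 0"

```text
time: 4.55
tool_pos: [497.4, 51.6, 171.8]
tcp_rot: [-0.156, 0.69, -0.377, 0.598]
ft_force: [-0.1, -0.1, -1.1]
opening: 0.2
```

>>> jog_arm --pt "-10 8 0 0 0 0" --pt "-20 16 0 0 0 0" --pt "-28 25 0 0 0 0" --pt "-36 35 0 0 0 0" --pt "-44 45 0 0 0 0"

```text
time: 5.05
tool_pos: [518.4, 110.8, 170.6]
tcp_rot: [-0.156, 0.69, -0.377, 0.598]
ft_force: [0.4, -0.4, -0.2]
opening: 0.6
```

```bash
python3 m.py s5
```

```text
5.05 [-46.   27.1 170.6] F book [ 0.5 -0.3 -0.2]
theta 452 1.8260195262589654 [1.81626993 1.84758167]
```

View pics/s5.png

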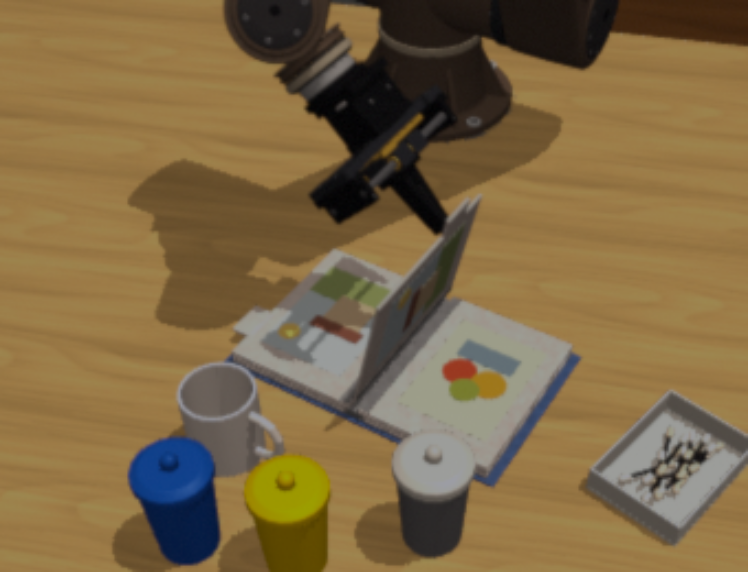

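The leaf is past upright at 1.83 rad, with its free edge near (465,205). The book is in place.

>>> jog_arm --pt "-6 11 0 0 0 0" --pt "-12 22 0 0 0 0" --pt "-16 34 0 0 0 0" --pt "-20 46 0 0 0 0" --pt "-23 59 0 0 0 0"

```text
time: 5.6
tool_pos: [537.8, 165.3, 144.8]
tcp_rot: [-0.156, 0.69, -0.377, 0.598]
ft_force: [0.3, -0.7, 0.2]
opening: 0.5
```

>>> jog_arm --pt "-2 13 0 0 0 0" --pt "-2 25 0 0 0 0" --pt "-2 36 0 0 0 0" --pt "-1 47 0 0 0 0" --pt "1 58 0 0 0 0"

```text
time: 6.1
tool_pos: [551.1, 202.9, 102.9]
tcp_rot: [-0.156, 0.69, -0.377, 0.598]
ft_force: [-0.5, -0.1, 0.1]
opening: 0.5
```

```bash
python3 m.py s6
```

```text
6.1 [-46.4 124.8 102.9] F book [-0.4 -0.3  0.1]
theta 1122 2.584772969300049 [1.88073594 2.59958409]
```

View pics/s6.png

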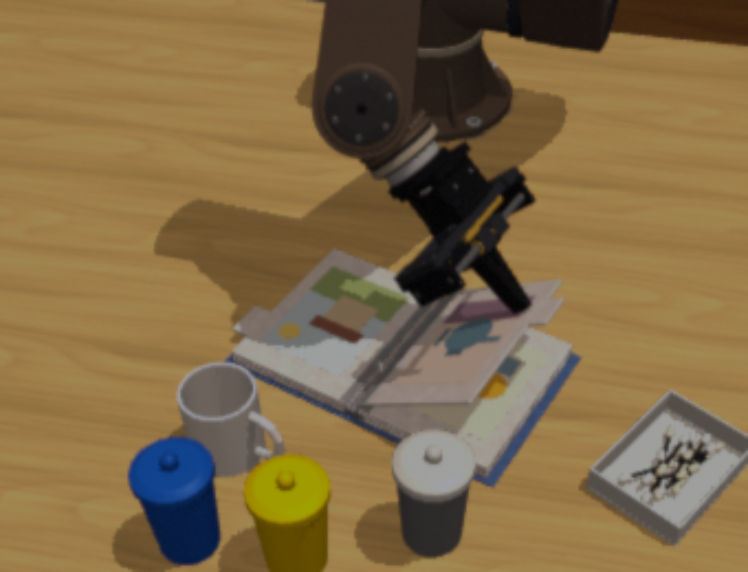

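The leaf is at 2.58 rad with the tip pressing at about (520,305), and the gripper body is clear of the right pages. Finishing the arc.

>>> jog_arm --pt "3 11 0 0 0 0" --pt "7 21 0 0 0 0" --pt "11 31 0 0 0 0" --pt "17 41 0 0 0 0" --pt "23 50 0 0 0 0"

```text
time: 6.65
tool_pos: [557.4, 220.7, 51.1]
tcp_rot: [-0.156, 0.69, -0.377, 0.598]
ft_force: [0.5, -0.4, -0.1]
opening: 0.7
```

>>> jog_arm --pt "3 4 0 0 0 0" --pt "7 9 0 0 0 0" --pt "9 11 0 0 0 0" --pt "10 13 0 0 0 0" --pt "10 13 0 0 0 0"

```text
time: 7.15
tool_pos: [558.1, 222.4, 35.7]
tcp_rot: [-0.156, 0.69, -0.377, 0.598]
ft_force: [0.2, 0.4, -0.4]
opening: 0.5
```

```bash
python3 m.py s7
```

```text
7.15 [-46.4 145.5  35.7] F book [ 0.1  0.4 -0.4]
theta 516 2.260201275867879 [2.11827477 2.45043539]
```

View pics/s7.png

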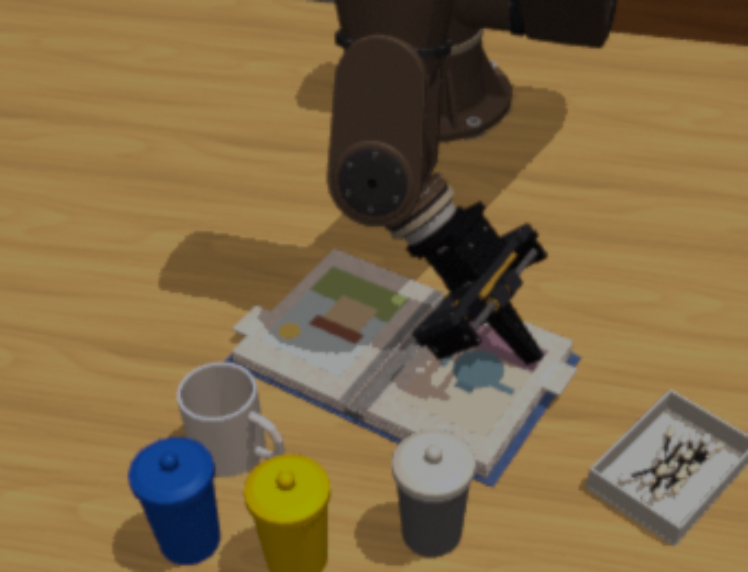

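The leaf is nearly flat, with its tab at (560,375). Now small downward presses until the force rises.

>>> jog_arm --pt "0.7 0.7 0 0 0 0" --pt "1.4 1.4 0 0 0 0" --pt "2 2 0 0 0 0"

```text
time: 7.5
tool_pos: [558.3, 222.5, 33.5]
tcp_rot: [-0.156, 0.69, -0.377, 0.598]
ft_force: [-2.0, -1.8, 9.1]
opening: 0.4
```

>>> jog_arm --pt "0.3 0.3 0 0 0 0" --pt "0.3 0.3 0 0 0 0"

```text
time: 7.7
tool_pos: [558.3, 222.6, 33.4]
tcp_rot: [-0.155, 0.69, -0.377, 0.598]
ft_force: [-1.3, -2.5, 7.9]
opening: 0.4
```

>>> jog_arm --pt "-2 -2 0 0 0 0" --pt "-7 -7 0 0 0 0" --pt "-25 -25 0 0 0 0" --pt "-50 -50 0 0 0 0" --pt "-80 -80 0 0 0 0"

```text
time: 8.2
tool_pos: [557.5, 222.3, 146.2]
tcp_rot: [-0.157, 0.69, -0.377, 0.597]
ft_force: [1.4, 0.4, 0.3]
opening: 0.3
```

>>> jog_arm --pt "-10 -35 0 0 0 0" --pt "-20 -70 0 0 0 0" --pt "-20 -110 0 0 0 0" --pt "-20 -150 0 0 0 0" --pt "-20 -180 0 0 0 0"

```text
time: 8.7
tool_pos: [519.5, 114.5, 289.0]
tcp_rot: [-0.156, 0.689, -0.378, 0.598]
ft_force: [-0.4, 0.1, -0.6]
opening: 0.6
```

Run:
```python
from h import *
s=robot.get_state();print(s["time"],s["tool_pos"],s["ft_force"].round(1))
ims={n:robot.get_image(n) for n in("top","scene")}
for n,im in ims.items():
    cv2.imwrite(f"pics/{n}9.png",cv2.resize(im["pixels"],None,fx=1.5,fy=1.5))
    w=tob(cloud(im)).reshape(-1,3)
    for nm,lo,hi in(("left",20,160),("right",-160,-20)):
        k=w[(abs(w[:,0])<98)&(w[:,1]>lo)&(w[:,1]<hi)&(w[:,2]<60)&(w[:,2]>5)]
        if len(k)>50:
            a=np.polyfit(k[:,1],k[:,2],1);print(n,nm,len(k),"slope",a[0],"z0",a[1],np.percentile(k[:,2],[5,50,95]).round(1))
    im0=np.load(f"pics/{n}0.npy",allow_pickle=True).item()
    for q,i in(("before",im0),("after",im)):
        ww=cloud(i);h=cv2.cvtColor(i["pixels"],cv2.COLOR_BGR2HSV);bw=tob(ww)
        m=(h[...,0]>100)&(h[...,0]<125)&(h[...,1]>120)&(ww[...,2]<15)&(abs(bw[...,0])<130)&(abs(bw[...,1])<200)
        P=bw[m];print(n,q,"cover blue",m.sum(),np.percentile(P,[2,98],axis=0).round(1).tolist())
```

```text
8.7 [519.52218759 114.51079184 289.02539415] [-0.4  0.1 -0.6]
top left 3575 slope -0.0009942983906966103 z0 25.887265650211443 [22.4 25.8 29.2]
top right 1041 slope -0.0027011251758762497 z0 20.94944497944514 [18.  21.1 24.2]
top before cover blue 374 [[-109.3, -174.1, -1.7], [108.2, 174.7, 6.9]]
top after cover blue 267 [[-109.2, -173.7, -1.5], [108.3, 174.5, 7.0]]
scene left 3282 slope 6.677725075758233e-05 z0 26.45295000662631 [23.7 26.5 29.1]
scene right 2863 slope -0.0011937287878729672 z0 21.826465104753677 [19.1 22.  24.7]
scene before cover blue 118 [[-96.5, 168.3, 0.1], [106.5, 174.4, 6.6]]
scene after cover blue 83 [[-95.5, 168.6, -0.4], [105.8, 174.5, 6.9]]
```

View pics/scene9.png

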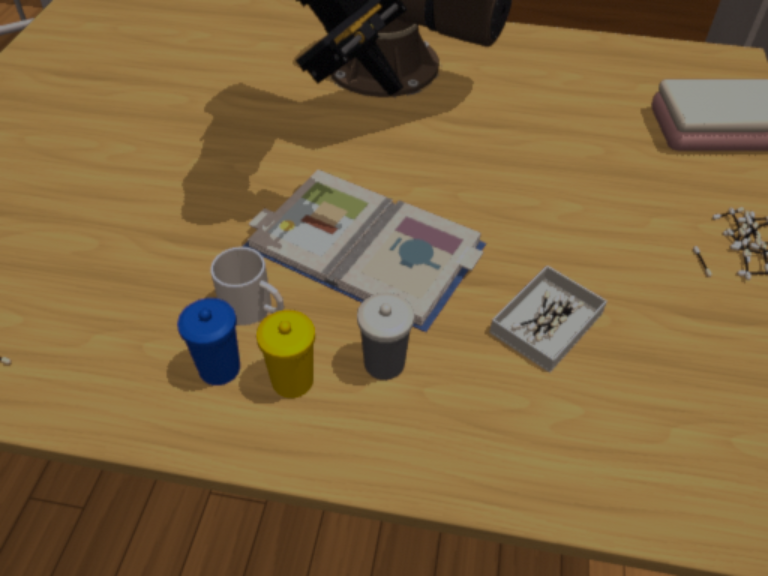

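View pics/top9.png

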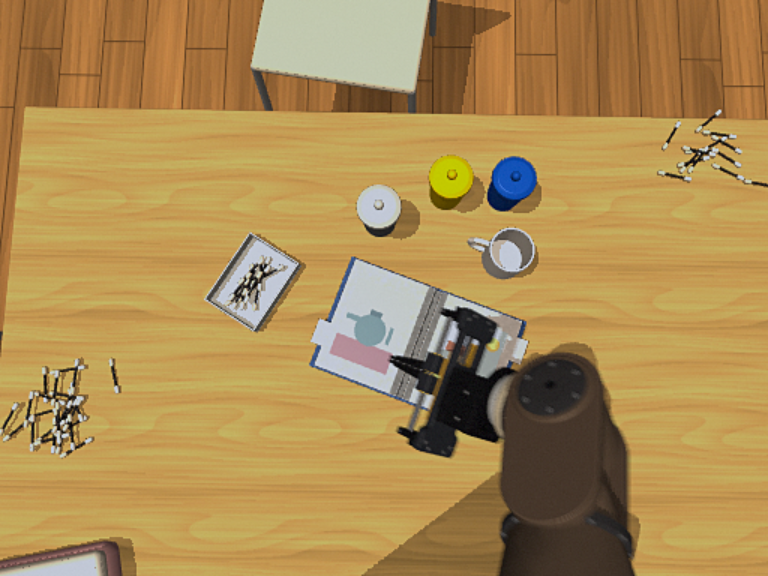

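The leaf lies flat on the left, with its tab at (322,332) in the top view. Its top is at z of about 26 mm with no measurable slope. The under leaf is flat on the right, the cover edges haven't moved, and the mug, tumbler and tray haven't either. The arm is clear of everything.

>>> jog_arm --pt "0 0 0 0 0 0" --pt "0 0 0 0 0 0"

```text
time: 9.0
tool_pos: [520.0, 116.4, 286.3]
tcp_rot: [-0.156, 0.69, -0.377, 0.598]
ft_force: [-0.3, 0.4, 0.4]
opening: 0.8
```

```bash
python3 -c "
from plant import robot
print(robot.close_job())"
```

```text
the job is handed in; nothing more can be done
None
```

The top leaf is turned over the spine and lies flat on the left-hand pages, and the job was handed in at 9.0 s. I tilted the closed fingers 45°, slid them in under the leaf's tab from the right and followed the hinge arc to the left. I then pressed the leaf down with about 9 N and withdrew.

The last checks, in the scene and top views:
- **Turned leaf:** its top is at about 26 mm with a slope of 0.001 or less, so it is flat.
- **Under leaf:** it is flat on the right, with its top at about 21–22 mm.
- **Book:** the edges of its cover are within about 1 mm of where they started.
- **Mug, tumbler and tray:** they look unmoved in both views; I compared these by eye and did not measure them.
- **Forces:** wrist force stayed at 2 N or less in every reading before the final press.

No check failed or disagreed. One angle reading near the end (2.26 rad) was unusable because the gripper was in view, so I went by the final flatness measurement instead.

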